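Cam-clamp a guitar bridge blank in its shaping jig

TASK

Clamp the dark rosewood guitar bridge blank (the one with tapered wings) in the shaping jig: swing the jig's cam lever fully back to its open stop so that the jaw clears the cavity, lay the blank flat on the floor of the cavity that matches its outline, then swing the lever fully round to its other stop so that the cam's high point bears on the sprung follower and the jaw holds the blank. Leave the other loose things on the bench where they lie.

Things in the scene. Friction and masses are not known exactly. Their poses are not given: they have to be found in the camera images.
- bridge_blank: Loose rosewood bridge blank, dark brown, flat on the bench left of or behind the vice. 180 mm long along its y; 36 mm wide along its x over the middle 80 mm, then both edges taper straight to 24 mm at the square ends; 9.5 mm thick, 50 to 85 g; same either way round. Origin: centre of its underside. Grip it across the middle, along its x. The vice between it and the jig is 165 mm high.
- fret_board_end: Loose dark offcut, a plain rectangle 55 x 150 x 9 mm without taper: not the blank. It and the blank may have changed places; they lie 20 cm or more apart. Leave it alone. Origin: centre of its underside.
- nest (a point): Centre of the floor of the jig's cavity, 12 mm above the bench; z up, y along the cavity, +x to the fixed fence, -x to the jaw and cam. The cavity is the blank's outline plus 2 mm on every side: with the lever open the blank's origin goes to this point, its y along this y (either way). The walls are 7 mm high, chamfered 3 mm at the top; the seated blank stands 2.5 mm proud.
- bridge_jig: Plywood jig fixed to the bench, 228 x 224 mm, axes as at nest, origin 12 mm below it. Its place and yaw vary; the cavity points away from the robot, the cam is to its left. Finger room at the cavity's middle, down to floor level: a gap in the fence 48 mm wide (along y) and one in the forked jaw 44 mm wide, each free to 66 mm from the centre along x.
- cam_pivot (a point): Point on the vertical axis of the cam's pivot bolt, 12.5 mm above the bench, 129 mm from nest along its -x. Here a dark eccentric wooden disc of 48 mm turns against the flat of the brass follower.
- cam_handle (a point): On the axis of the upright round wooden handle at the end of the cam lever, at the height to grip, 60 mm above the bench, 75 mm from the pivot axis; moves with the lever. Handle 22 mm thick, from 37 to 77 mm above the bench. Grip it from above at any yaw and lead it round; it turns in the fingers; needs 3 N. At the open end the chest (front x = 0.70) is near: keep a wide gripper along y.
- cam_lever (a joint): Angle of the cam lever, rad, growing anticlockwise seen from above. 0: open stop, lever points away from the robot, a spring draws the jaw right back. 1.75: closed stop, lever points left; the cam's high point is at 1.66. It stays where left. At the start it stands closed (1.2 to 1.75) on an empty cavity, with the jaw 7 to 8 mm into it, so the blank cannot go in.
- clamp_jaw: Forked wooden jaw with cork faces, slides along the nest's x, pushed by the cam through the sprung follower. Two prongs 16 mm wide, 9 mm high, 30 mm either side of the middle, meet the blank's straight edge; with the lever closed they press it on the fence with about 9 N, shifting it up to 2 mm. Origin: 0.5 mm over nest when the lever is open.
- caul_3: Loose pine bar 30 x 140 x 24 mm. Leave it alone.
- try_square: Loose try square, 110 x 173 mm, far left. Leave it alone.
- spring_clamp_3: Loose black spring clamp 131 mm long at the back, near the tape rolls. Leave it alone.

How it is judged (in metres and radians):
On the way, in this order (a step that is already met when the one before it is completed fails the run):
1. the lever is swung back so that the jaw clears the cavity (lever below 0.3 rad) (value of joint cam_lever below 0.3 rad), for 0.2 s.
2. with the lever still back (below 0.6 rad) the blank lies flat on the cavity's floor (z of bridge_blank in the frame of nest between -0.003 and 0.0025 m and horizontal distance between bridge_blank and nest below 0.005 m and angle between bridge_blank's own z axis and vertical below 0.04 rad and angle between the y axis of bridge_blank and the y axis of nest, either way round below 0.05 rad and value of joint cam_lever below 0.6 rad), for 0.2 s.
At the end, for the whole second after the job is handed in: The blank lies flat on the cavity's floor (underside within 2.5 mm of it, within 5 mm of the middle, within 0.05 rad of the cavity's line), the cam lever is past 1.5 rad, and the jaw presses on the blank with more than 3 N (z of bridge_blank in the frame of nest between -0.003 and 0.0025 m and horizontal distance between bridge_blank and nest below 0.005 m and angle between bridge_blank's own z axis and vertical below 0.04 rad and angle between the y axis of bridge_blank and the y axis of nest, either way round below 0.05 rad and value of joint cam_lever above 1.5 rad and contact force between clamp_jaw and bridge_blank above 3 N and linear speed of bridge_blank below 0.01 m/s); the robot touches nothing.
It fails at once if another loose thing on the bench is shifted by more than 30 mm (distance of any of fret_board_end, caul_3, try_square, spring_clamp_3 from where it was at the start of the episode above 0.03 m).
It also fails if it takes over 70 s, if anything falls off the work surface, if the arm or the gripper's body presses on something with over 40 N, if the wrist force passes 120 N, or if a joint passes its speed limit or range.

ROBOT

A 6-joint arm with a two-finger parallel gripper is mounted at the origin on a cart in front of the work surface, level with it; the furniture and walls round the work are solid. World frame = base frame: x ahead of the robot, y to its left, z up, the work surface at z = 0. Lengths are in m, angles in degrees, forces in N, time in s.
With the tool pointing down it reaches from about 0.375 to 0.9 m from the base axis. Payload 3.1 kg.
Tool frame: the origin (TCP) lies midway between the tips of the shut fingers; the grasp point (between the pads) lies 19 mm behind it; z points along the fingers, y is the line along which they close (so a half turn about z gives the same grasp; the last joint's range is limited). The gripper opens to 87 mm and grips with 3 to 60 N. Pads are 19 mm wide; open, the fingers measure 117 mm over their backs; the gripper's body (75 mm by 190 mm) begins 51 mm behind the grasp point.
Start: joints at [-79.097, 30.224, 82.088, -0, 67.689, -10.227], TCP at [0.225, -0.583, 0.223] pointing down, gripper open.
Joint ranges: [-176.69, 176.69], [-43.24, 126.21], [12.49, 139.97], [-82, 262], [0, 151.66], [-163.58, 163.58]. Speed limits (degrees/s): [159.86, 159.86, 180, 180, 180, 180].

INTERFACE

Orientations are given as a 3x3 rotation matrix whose columns are the frame's x, y, z axes.
In Python, from rig import read_state, optics, bot gives the robot as it stands. The module is installed in compiled form; this text tells all that it offers.
- The arm moves only by the tool send_rows, never from a script. Its argument "commands" is a list of rows, each a list of 7 numbers: the turn, a rotation vector about the tool's x, y, z in units of 5 degrees (1.0 is 5 degrees), then the shift along the tool's x, y, z in units of 30 mm (1.0 is 30 mm), then the opening, from 0 (shut) to 1 (fully open). In form: [[rx, ry, rz, tx, ty, tz, gripper], ...]. A call has 1 to 20 rows; each row is the pose to reach, as a shift and turn from the pose commanded when the call began, along the tool's axes at that moment; what a row does not reach only later rows make up. A row lasts 1/12 s, in which the tool goes at most 41.7 mm and 7.16 degrees, less where a joint would pass 70% of its speed; a pose out of reach is approached as far as the arm can. A call with a gripper value outside its range is refused whole. The fingers move at their own pace and stop on an object; the grip force is fixed at half the most. Time passes only in rows, so rows that repeat a pose let the fingers close. It gives the time, the measured TCP pose, the force, the opening and the grip force at its end, in the units of the state.
- read_state(): the state, without advancing time (a new reading comes with each control period).
- optics.capture(name): name is "scene" or "top" or "wrist"; returns a dict with "image" (400x640x3 uint8, blue, green, red), "intrinsics" (3x3 intrinsics, pixels), "k1" (the pictures are not rectified: a ray, as slopes to the right and down, at radius r is drawn at 1 + k1 r^2 times it, then the intrinsics apply), "extrinsics" (4x4, takes a point from world to camera coordinates); the wrist camera has in their place "T_tool_cam" (4x4, takes a point from camera to tool coordinates, whose origin is the TCP and whose axes are the flange's). Camera axes: x right, y down, z forward; pixel columns grow to the right and rows downward; lengths in m; the calibration is good to about 2 mm. A picture is of the moment at which its call begins: read the wrist's pose just before it. There is no depth.
- bot.hand_in(): hands the job in; it is judged then, once.
The state is a dict: "time_s": time; "joint_positions": joint angles; "qvel": joint speeds; "tau": joint torques, N m; "position": TCP position; "tcp_rot": TCP orientation; "force": force on the tool from outside, world axes, zero at the start; "moment": the same for the moment, N m; "opening": opening from 0.0 (shut) to 1.0 (fully open); "grasp_force": force on a finger pad.
Only numpy, scipy, OpenCV 4.12 (cv2) and the standard library are available. Lean on these libraries where they do the work, as an engineer would, in place of code of your own. Each camera call takes 0.05 s, during which the arm holds its last target. There are 200 camera calls.

## Working session

There is one attempt and no reset: what is moved stays moved. The work goes in short steps, Python scripts to look and compute and a tool call to move; the robot and the scene stay as the last step left them, time stands still between calls to the robot, and variables do not carry over. Pictures are saved under pics/ and viewed, at most 10 in all, crops included, and the job is handed in when it is done.

Besides the shell and the picture viewer there is one more tool, called as a command line: name --pt "numbers of a row" for each row, then --argument value for the rest. send_rows: Moves the arm, as the interface text tells. Its arguments: {"type":"object","properties":{"commands":{"type":"array","items":{"type":"array","items":{"type":"number"}}}},"required":["commands"]}

```bash
mkdir -p pics
cat > h.py <<'E'
import numpy as np, cv2
from rig import read_state, optics, bot
def cap(n,f=None):
    s=read_state(); c=optics.capture(n)
    if n=='wrist':
        T=np.eye(4); T[:3,:3]=s['tcp_rot']; T[:3,3]=s['position']; c['wc']=T@np.array(c['T_tool_cam'])
    else: c['wc']=np.linalg.inv(np.array(c['extrinsics']))
    if f: cv2.imwrite(f,c['image'])
    return c
def ray(c,px,z):
    px=np.atleast_2d(np.array(px,float)); K=np.array(c['intrinsics'])
    d=np.array([c['k1'],0,0,0,0],float)
    u=cv2.undistortPoints(px.reshape(-1,1,2),K,d).reshape(-1,2)
    R=c['wc'][:3,:3]; o=c['wc'][:3,3]
    D=np.c_[u,np.ones(len(u))]@R.T
    return (o+D*((z-o[2])/D[:,2])[:,None])
def proj(c,P):
    P=np.atleast_2d(np.array(P,float)); E=np.linalg.inv(c['wc'])
    return cv2.projectPoints(P,cv2.Rodrigues(E[:3,:3])[0],E[:3,3],np.array(c['intrinsics']),np.array([c['k1'],0,0,0,0],float))[0].reshape(-1,2)
E
python3 - <<'E'
from h import *
np.set_printoptions(precision=4,suppress=True)
for n in('top','scene','wrist'):
    c=cap(n,f'pics/{n}0.png'); print(n,c['wc'],c['k1'],c['intrinsics'][0])
s=read_state(); print(s)
E
```

```text
top [[-0.0178 -0.9978  0.0632  0.5195]
 [-0.9996  0.0163 -0.0247  0.1173]
 [ 0.0236 -0.0636 -0.9977  1.2823]
 [ 0.      0.      0.      1.    ]] 0.041414283904767396 [452.507    0.     318.8793]
scene [[ 0.5532  0.6187 -0.5578  1.3989]
 [ 0.833  -0.4183  0.362  -0.4207]
 [-0.0094 -0.665  -0.7468  1.1369]
 [ 0.      0.      0.      1.    ]] -0.02036503208355155 [516.4682   0.     318.9949]
wrist [[ 0.3599 -0.9004 -0.2444  0.2916]
 [-0.933  -0.348  -0.0917 -0.5569]
 [-0.0025  0.2611 -0.9653  0.3839]
 [ 0.      0.      0.      1.    ]] -0.06508318804887783 [350.1934   0.     320.4486]
{'time_s': 0.15, 'joint_positions': array([-79.0966,  30.2669,  82.1405,   0.0005,  67.6901, -10.2274]), 'qvel': array([ 0.0022, -0.1603, -0.2612, -0.0123,  0.0642, -0.147 ]), 'tau': array([  0.0003, -44.043 , -17.6843,   0.0633,   0.0553,  -0.0001]), 'position': array([ 0.2252, -0.5824,  0.2218]), 'tcp_rot': array([[ 0.9328,  0.3605, -0.0003],
       [ 0.3605, -0.9328,  0.0017],
       [ 0.0003, -0.0017, -1.    ]]), 'force': array([-0.4244,  0.325 ,  0.6867]), 'moment': array([-0.0146,  0.046 ,  0.0331]), 'grasp_force': 0.0, 'opening': 1.0008351542647256}
```

View pics/top0.png

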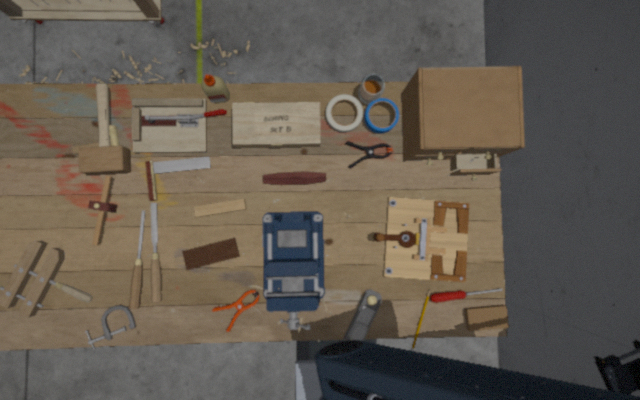

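View pics/scene0.png

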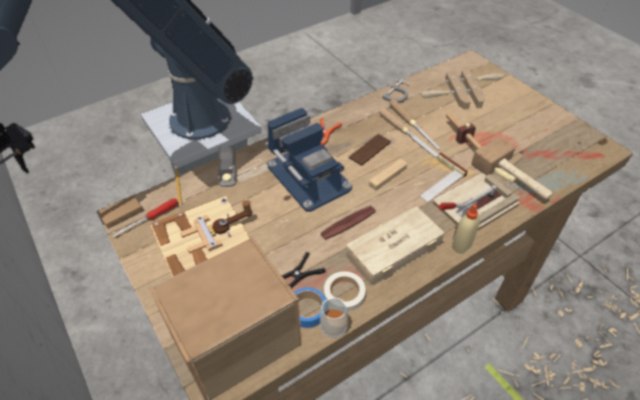

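The top view shows the blank behind the vice at about (294,178) and the offcut at (211,253). The jig is at (427,239), with the cam pivot at (406,239) and the handle at (374,237), lever closed to the left. Next I'll measure these.

Run:
```python
from h import *
np.set_printoptions(precision=4,suppress=True)
c=cap('top'); im=c['image']
# blank
m=np.zeros(im.shape[:2],np.uint8); roi=im[165:192,250:340].astype(int)
d=((roi.sum(2)<280)).astype(np.uint8); m[165:192,250:340]=d
cs=max(cv2.findContours(m,0,1)[0],key=cv2.contourArea)
P=ray(c,cs.reshape(-1,2),0.0095)[:,:2].astype(np.float32)
print('blank',cv2.minAreaRect(P),cv2.minAreaRect(cs))
crop=cv2.resize(im[185:290,355:485],None,fx=6,fy=5.7,interpolation=cv2.INTER_CUBIC)
crop=cv2.resize(im[190:290,360:480],None,fx=6,fy=6,interpolation=cv2.INTER_CUBIC)
cv2.imwrite('pics/jig.png',crop)
for n,p,z in [('pivot',(405,239),.03),('handle',(374,237),.077),('nest',(451,240),.012)]: print(n,ray(c,p,z))
```

```text
blank ((0.6599241495132446, 0.15483427047729492), (0.037502966821193695, 0.18049831688404083), 1.2469384670257568) ((293.99658203125, 177.9075469970703), (13.213163375854492, 64.0301742553711), 87.87889862060547)
pivot [[ 0.4831 -0.1499  0.03  ]]
handle [[ 0.4912 -0.0574  0.077 ]]
nest [[ 0.4776 -0.2828  0.012 ]]
```

View pics/jig.png

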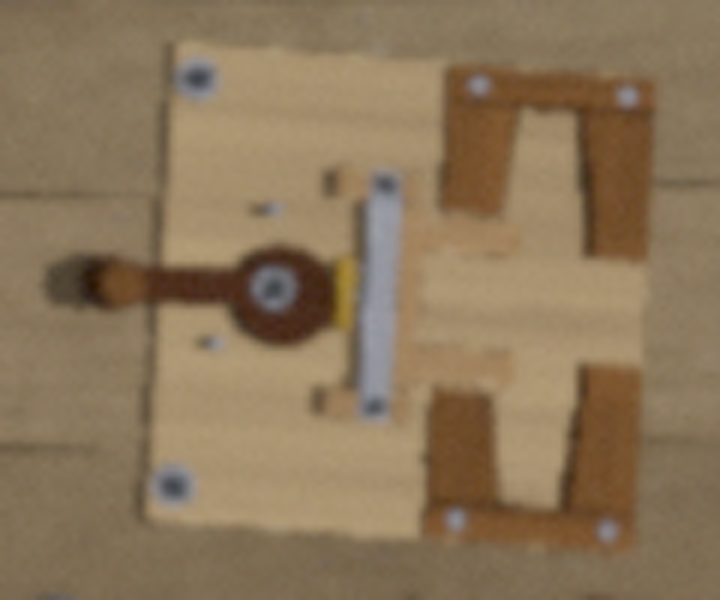

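The enlarged crop shows the jig with its pivot bolt at crop (275,288) and handle top at (118,285). The cavity lies between the brown walls, centred around crop (545,312), with the jaw prongs inside it. I'll move the wrist camera over the jig for a finer measurement.

send_rows --pt "0 0 1 3 -2.2 -0.6 1" --pt "0 0 2 6 -4.5 -0.6 1" --pt "0 0 3 9 -6.8 -0.6 1" --pt "0 0 4.23 12 -9 -0.6 1" --pt "0 0 4.23 12.87 -9.75 -0.6 1" --pt "0 0 4.23 12.87 -9.75 -0.6 1" --pt "0 0 4.23 12.87 -9.75 -0.6 1" --pt "0 0 4.23 12.87 -9.75 -0.6 1" --pt "0 0 4.23 12.87 -9.75 -0.6 1" --pt "0 0 4.23 12.87 -9.75 -0.6 1" --pt "0 0 4.23 12.87 -9.75 -0.6 1" --pt "0 0 4.23 12.87 -9.75 -0.6 1" --pt "0 0 4.23 12.87 -9.75 -0.6 1" --pt "0 0 4.23 12.87 -9.75 -0.6 1" --pt "0 0 4.23 12.87 -9.75 -0.6 1" --pt "0 0 4.23 12.87 -9.75 -0.6 1"

```text
time_s: 1.53
position: [0.4795, -0.172, 0.2404]
tcp_rot: [[1.0, -0.002, -0.0], [-0.002, -1.0, -0.0], [-0.0, 0.0, -1.0]]
force: [0.3, -0.3, -0.3]
opening: 1.003
grasp_force: 0.0
```

Run:
```python
from h import *
np.set_printoptions(precision=4,suppress=True)
c=cap('wrist','pics/w1.png'); s=read_state(); print(s['position'],s['tcp_rot'],s['qvel'],c['wc'])
np.save('w1.npy',c,allow_pickle=True)
```

```text
[ 0.4795 -0.1722  0.2405] [[ 1.     -0.0024 -0.0003]
 [-0.0024 -1.     -0.0002]
 [-0.0003  0.0002 -1.    ]] [-0.3421  0.0614  0.0615  0.0253  0.0658  0.0808] [[-0.0025 -0.9651 -0.262   0.5508]
 [-1.      0.0023  0.001  -0.1721]
 [-0.0004  0.262  -0.9651  0.4026]
 [ 0.      0.      0.      1.    ]]
```

View pics/w1.png

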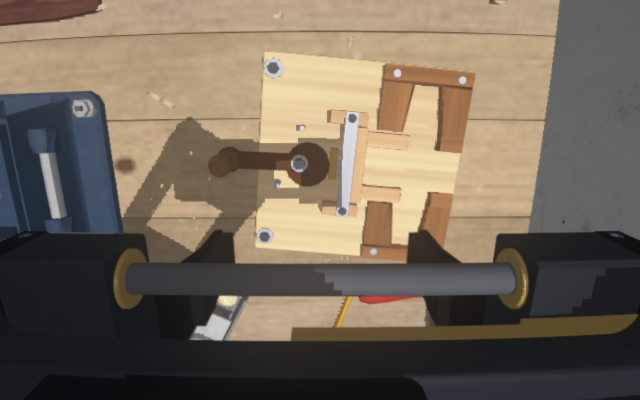

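The wrist view shows the jig fully except its bottom right. The pivot bolt is at (299,162), the handle top at (222,161) and the jig's left corners at (263,53) and (257,248). I'll enlarge the cavity side to get its corners.

Run:
```python
from h import *
np.set_printoptions(precision=4,suppress=True)
c=np.load('w1.npy',allow_pickle=True).item(); im=c['image']
cv2.imwrite('pics/crop2.png',cv2.resize(im[50:190,280:480],None,fx=4,fy=4,interpolation=cv2.INTER_CUBIC))
for n,p,z in [('TL',(263,53),.012),('BL',(257,248),.012),('TR',(475,72),.019),('midR',(460,152),.012),('pivot',(299,162),.038),('handle',(222,161),.077)]: print(n,ray(c,p,z))
# cavity floor blob: light plywood between walls
hsv=cv2.cvtColor(im,cv2.COLOR_BGR2HSV); print([(p,hsv[p[1],p[0]]) for p in [(420,110),(395,100),(457,110),(430,72),(420,160)]])
```

```text
TL [[ 0.6021 -0.1116  0.012 ]]
BL [[ 0.3813 -0.0949  0.012 ]]
TR [[ 0.5832 -0.3351  0.019 ]]
midR [[ 0.4972 -0.3294  0.012 ]]
pivot [[ 0.4902 -0.1492  0.038 ]]
handle [[ 0.4979 -0.079   0.077 ]]
[((420, 110), array([ 18,  81, 231], dtype=uint8)), ((395, 100), array([ 14, 131, 168], dtype=uint8)), ((457, 110), array([ 13, 134, 158], dtype=uint8)), ((430, 72), array([ 13, 132, 153], dtype=uint8)), ((420, 160), array([ 20,  75, 238], dtype=uint8))]
```

View pics/crop2.png

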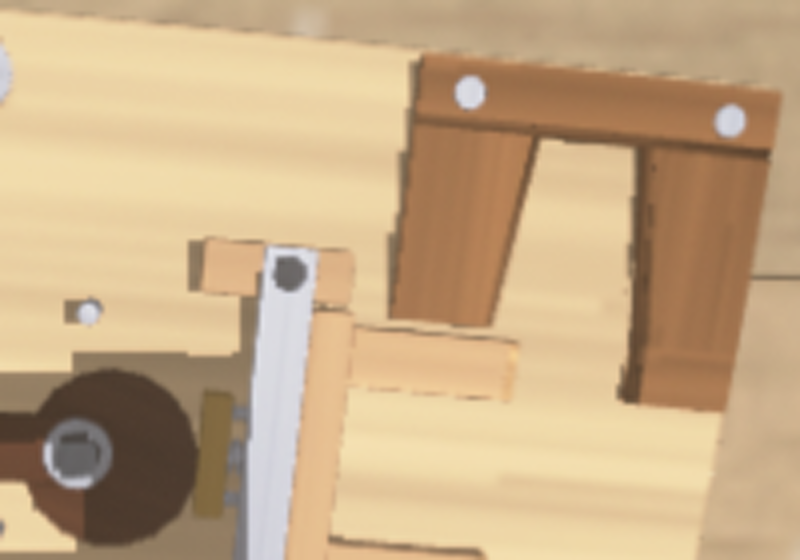

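The crop gives usable corners on the cavity's far end and on the gap in the fence. I'll fit the jig pose to them.

Run:
```python
from h import *
np.set_printoptions(precision=4,suppress=True)
c=np.load('w1.npy',allow_pickle=True).item()
f=lambda x,y:(280+x/4-.375,50+y/4-.375)
obs=[(f(637,150),.012,(14,92)),(f(632,402),.012,(20,24)),(f(537,138),.012,(-14,92)),
     ((263,53),.012,(-175,112)),((257,248),.012,(-175,-112)),((299,162),.038,(-129,0))]
W=np.array([ray(c,p,z)[0,:2] for p,z,_ in obs]); L=np.array([o[2] for o in obs])/1000.
use=[0,1,2,5,3,4]
def fit(A,B):
    a=A-A.mean(0);b=B-B.mean(0); th=np.arctan2((a[:,0]*b[:,1]-a[:,1]*b[:,0]).sum(),(a*b).sum())
    R=np.array([[np.cos(th),-np.sin(th)],[np.sin(th),np.cos(th)]]); return th,R,B.mean(0)-R@A.mean(0)
th,R,t=fit(L[use],W[use]); print(np.degrees(th),t,'res mm',(W-(L@R.T+t))*1000)
piv=R@[-.129,0]+t; print('pivot',piv)
for a in (1.75,1.54,1.2,.9,.6,.3,0): print(a,piv+R@(.075*np.array([-np.sin(a),np.cos(a)])))
# handle: in view blob
```

```text
-94.73078971515395 [ 0.4776 -0.2786] res mm [[-0.6328  0.4019]
 [-0.5999 -3.0176]
 [-0.0967 -0.0792]
 [-1.5745  1.816 ]
 [ 0.9482  0.0784]
 [ 1.9557  0.8004]]
pivot [ 0.4882 -0.15  ]
1.75 [ 0.481  -0.0754]
1.54 [ 0.4967 -0.0755]
1.2 [ 0.5211 -0.0826]
0.9 [ 0.5395 -0.0953]
0.6 [ 0.5534 -0.1129]
0.3 [ 0.5614 -0.1339]
0 [ 0.563  -0.1562]
```

send_rows --pt "0 0 0 0.58 -3.17 0 1" --pt "0 0 0 0.58 -3.17 0 1" --pt "0 0 0 0.58 -3.17 0 1" --pt "0 0 0 0.58 -3.17 1.3 1" --pt "0 0 0 0.58 -3.17 2.6 1" --pt "0 0 0 0.58 -3.17 3.9 1" --pt "0 0 0 0.58 -3.17 5.2 1" --pt "0 0 0 0.58 -3.17 6.0 1" --pt "0 0 0 0.58 -3.17 6.58 1" --pt "0 0 0 0.58 -3.17 6.58 1" --pt "0 0 0 0.58 -3.17 6.58 0" --pt "0 0 0 0.58 -3.17 6.58 0" --pt "0 0 0 0.58 -3.17 6.58 0" --pt "0 0 0 0.58 -3.17 6.58 0" --pt "0 0 0 0.58 -3.17 6.58 0" --pt "0 0 0 0.58 -3.17 6.58 0" --pt "0 0 0 0.58 -3.17 6.58 0"

```text
time_s: 3.0
position: [0.4977, -0.0758, 0.0437]
tcp_rot: [[1.0, -0.0, 0.001], [-0.0, -1.0, -0.0], [0.001, 0.0, -1.0]]
force: [0.2, 0.5, 0.3]
opening: 0.551
grasp_force: 0.0
```

send_rows --pt "0 0 0 0 0 0 0" --pt "0 0 0 0 0 0 0" --pt "0 0 0 0 0 0 0" --pt "0 0 0 0 0 0 0" --pt "0 0 0 0 0 0 0" --pt "0 0 0 0 0 0 0" --pt "0 0 0 0 0 0 0" --pt "0 0 0 0 0 0 0"

```text
time_s: 3.67
position: [0.497, -0.0745, 0.0431]
tcp_rot: [[1.0, -0.001, -0.001], [-0.001, -1.0, 0.002], [-0.001, -0.002, -1.0]]
force: [0.3, 5.7, 0.9]
opening: 0.245
grasp_force: 30.0
```

send_rows --pt "0 0 0 0.02 -0.07 0 0" --pt "0 0 0 0.23 -0.05 0 0" --pt "0 0 0 0.43 0.02 0 0" --pt "0 0 0 0.63 0.08 0 0" --pt "0 0 0 0.83 0.16 0 0" --pt "0 0 0 1.0 0.25 0 0" --pt "0 0 0 1.15 0.35 0 0" --pt "0 0 0 1.3 0.46 0 0" --pt "0 0 0 1.44 0.59 0 0" --pt "0 0 0 1.58 0.72 0 0" --pt "0 0 0 1.7 0.87 0 0"

```text
time_s: 4.58
position: [0.5539, -0.0968, 0.0436]
tcp_rot: [[1.0, -0.009, 0.011], [-0.009, -1.0, 0.007], [0.011, -0.007, -1.0]]
force: [15.4, 23.4, -4.2]
opening: 0.227
grasp_force: 31.0
```

Run:
```python
from h import *
a=cap('top')['image'][150:290,340:480]; b=cap('wrist')['image']
cv2.imwrite('pics/v6.png',np.hstack([cv2.resize(a,(400,400),interpolation=2),cv2.resize(b[:,120:520],(400,400))]))
s=read_state();print(s['position'],s['force'],s['moment'],s['opening'])
```

```text
[ 0.55606511 -0.09858622  0.0436734 ] [16.6205175  17.81221781 -4.61836266] [ 3.17186605 -2.73343278 -0.36238859] 0.22371460794218803
```

View pics/v6.png

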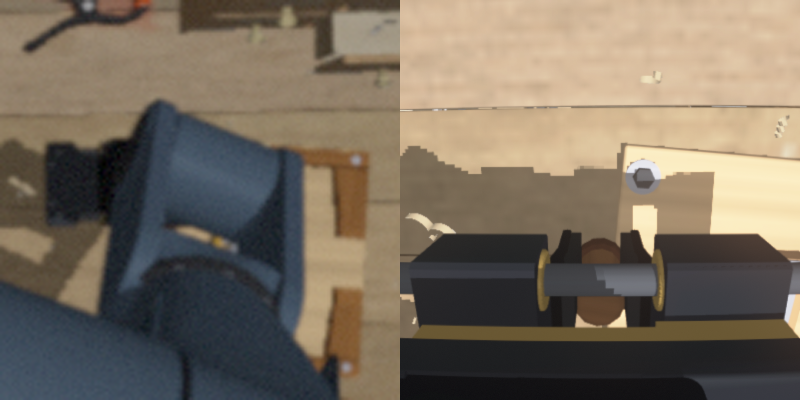

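The handle still stands between the fingers, from about (600,237) to (600,325) in the right panel. I'll work out whether it has slipped off the pad centre.

Run:
```python
from h import *
c=cap('wrist'); p=read_state()['position']
for z in (.077,.06,.037):
  for dx in (-.011,0,.011): print(z,dx,proj(c,[p[0]+dx,p[1],z])+[280,0])
g=c['image'][200:340,320].astype(int); print([(200+i*4,tuple(g[i*4])) for i in range(35)])
```

```text
0.077 -0.011 [[600.511101   305.08531102]]
0.077 0 [[600.28302295 281.37300849]]
0.077 0.011 [[600.04518432 256.57852064]]
0.06 -0.011 [[600.6858611  285.30020857]]
0.06 0 [[600.48433949 263.58698111]]
0.06 0.011 [[600.27516349 241.01499414]]
0.037 -0.011 [[600.87319106 264.03634338]]
0.037 0 [[600.69911915 244.58504512]]
0.037 0.011 [[600.51930562 224.48387665]]
[(200, (np.int64(91), np.int64(113), np.int64(129))), (204, (np.int64(88), np.int64(109), np.int64(125))), (208, (np.int64(88), np.int64(109), np.int64(125))), (212, (np.int64(88), np.int64(109), np.int64(126))), (216, (np.int64(88), np.int64(110), np.int64(125))), (220, (np.int64(87), np.int64(108), np.int64(125))), (224, (np.int64(87), np.int64(106), np.int64(124))), (228, (np.int64(86), np.int64(107), np.int64(124))), (232, (np.int64(85), np.int64(105), np.int64(121))), (236, (np.int64(82), np.int64(101), np.int64(117))), (240, (np.int64(35), np.int64(46), np.int64(64))), (244, (np.int64(37), np.int64(49), np.int64(70))), (248, (np.int64(40), np.int64(54), np.int64(75))), (252, (np.int64(47), np.int64(66), np.int64(91))),
[... 378 characters left out ...]
73), np.int64(69), np.int64(68))), (288, (np.int64(71), np.int64(68), np.int64(68))), (292, (np.int64(69), np.int64(65), np.int64(65))), (296, (np.int64(50), np.int64(62), np.int64(77))), (300, (np.int64(48), np.int64(69), np.int64(95))), (304, (np.int64(48), np.int64(69), np.int64(95))), (308, (np.int64(48), np.int64(69), np.int64(95))), (312, (np.int64(46), np.int64(67), np.int64(92))), (316, (np.int64(48), np.int64(69), np.int64(95))), (320, (np.int64(48), np.int64(70), np.int64(98))), (324, (np.int64(50), np.int64(70), np.int64(96))), (328, (np.int64(60), np.int64(95), np.int64(114))), (332, (np.int64(52), np.int64(89), np.int64(107))), (336, (np.int64(52), np.int64(89), np.int64(106)))]
```

The handle has slipped about 9.5 mm towards -x in the pads, and the lever stands at about 0.83 rad. I'll regrip with the jaws turned along the direction of travel.

send_rows --pt "0 0 0 0 0 0 0.45" --pt "0 0 0 0 0 0 0.45" --pt "0 0 0 0 0 0 0.45" --pt "0 0 0 -0.12 -0.18 0 0.45" --pt "0 0 -1.2 -0.12 -0.18 0 0.45" --pt "0 0 -2.4 -0.12 -0.18 0 0.45" --pt "0 0 -3.6 -0.12 -0.18 0 0.45" --pt "0 0 -4.2 -0.12 -0.18 0 0.45" --pt "0 0 -4.2 -0.12 -0.18 0 0.45" --pt "0 0 -4.2 -0.12 -0.18 0 0.1" --pt "0 0 -4.2 -0.12 -0.18 0 0" --pt "0 0 -4.2 -0.12 -0.18 0 0" --pt "0 0 -4.2 -0.12 -0.18 0 0" --pt "0 0 -4.2 -0.12 -0.18 0 0" --pt "0 0 -4.2 -0.12 -0.18 0 0" --pt "0 0 -4.2 -0.12 -0.18 0 0" --pt "0 0 -4.2 -0.12 -0.18 0 0"

```text
time_s: 6.15
position: [0.5447, -0.0967, 0.0431]
tcp_rot: [[0.934, 0.358, -0.0], [0.358, -0.934, -0.0], [-0.0, -0.0, -1.0]]
force: [-0.6, -1.2, 0.2]
opening: 0.247
grasp_force: 30.0
```

Run:
```python
from h import *
c=cap('wrist'); s=read_state(); p=s['position']; print(p,s['tcp_rot'],s['force'])
X=s['tcp_rot'][:,0]
for d in (-.011,0,.011): q=p+d*X; print(d,proj(c,[q[0],q[1],.077]))
g=c['image'][200:340,320].astype(int); print([(200+i*3,tuple(map(int,g[i*3]))) for i in range(46)])
```

```text
[ 0.54468713 -0.09667429  0.04310615] [[ 9.33694349e-01  3.58070832e-01 -3.75968710e-04]
 [ 3.58070813e-01 -9.33694425e-01 -1.18139822e-04]
 [-3.93342313e-04 -2.43169378e-05 -9.99999922e-01]] [-1.05844629 -1.80555044  0.76287444]
-0.011 [[320.91600636 306.78677783]]
0 [[320.90599808 283.28673282]]
0.011 [[320.89522977 258.65107023]]
[(200, (96, 120, 137)), (203, (96, 119, 137)), (206, (94, 118, 136)), (209, (93, 116, 135)), (212, (92, 116, 134)), (215, (93, 115, 134)), (218, (85, 105, 124)), (221, (43, 56, 76)), (224, (43, 58, 79)), (227, (45, 60, 84)), (230, (51, 71, 97)), (233, (52, 73, 99)), (236, (52, 73, 99)), (239, (51, 72, 97)), (242, (51, 73, 98)), (245, (52, 74, 100)), (248, (51, 72, 99)), (251, (50, 71, 98)), (254, (52, 73, 99)), (257, (52, 74, 100)), (260, (55, 78, 107)), (263, (61, 74, 94)), (266, (71, 70, 72)), (269, (76, 73, 75)), (272, (76, 75, 76)), (275, (79, 77, 78)), (278, (80, 77, 79)), (281, (81, 77, 80)), (284, (82, 78, 80)), (287, (80, 78, 80)), (290, (79, 77, 79)), (293, (76, 75, 77)), (296, (59, 72, 92)), (299, (57, 82, 112)), (302, (57, 81, 112)), (305, (78, 105, 134)), (308, (206, 243, 253)), (311, (201, 240, 252)), (314, (197, 238, 251)), (317, (196, 237, 251)), (320, (196, 237, 251)), (323, (196, 237, 251)), (326, (182, 228, 247)), (329, (61, 100, 122)), (332, (61, 101, 121)), (335, (60, 100, 121))]
```

send_rows --pt "0 0 0 0.04 0.12 0 0" --pt "0 0 0 0.075 0.25 0 0" --pt "0 0 0 0.11 0.4 0 0" --pt "0 0 0 0.14 0.55 0 0" --pt "0 0 0 0.16 0.7 0 0" --pt "0 0 0 0.17 0.86 0 0" --pt "0 0 0 0.17 1.01 0 0" --pt "0 0 0 0.165 1.16 0 0" --pt "0 0 0 0.14 1.32 0 0" --pt "0 0 0 0.12 1.47 0 0" --pt "0 0 0 0.08 1.62 0 0" --pt "0 0 0 0.04 1.76 0 0" --pt "0 0 0 -0.02 1.9 0 0" --pt "0 0 0 -0.08 2.05 0 0" --pt "0 0 0 -0.14 2.16 0 0" --pt "0 0 0 -0.14 2.16 0 0" --pt "0 0 0 -0.14 2.16 0 0"

```text
time_s: 7.62
position: [0.5621, -0.1332, 0.0425]
tcp_rot: [[0.939, 0.343, -0.007], [0.343, -0.938, 0.04], [0.007, -0.04, -0.999]]
force: [17.2, 69.4, 11.5]
opening: 0.277
grasp_force: 30.0
```

send_rows --pt "0 0 0 0.1 -0.6 0 0" --pt "0 0 0 0.1 -0.6 0 0"

```text
time_s: 7.78
position: [0.5616, -0.131, 0.0427]
tcp_rot: [[0.934, 0.358, 0.002], [0.358, -0.934, 0.01], [0.005, -0.008, -1.0]]
force: [10.1, 25.5, -1.1]
opening: 0.245
grasp_force: 29.9
```

Run:
```python
from h import *
s=read_state(); print(s['position'],s['force'],s['moment'],s['opening'],s['joint_positions'])
b=cap('wrist')['image']; a=cap('scene')['image'][150:300,130:330]
cv2.imwrite('pics/v7.png',np.hstack([cv2.resize(a,(400,300),interpolation=2),b[:300,120:520]]))
```

```text
[ 0.56155744 -0.13097456  0.04274934] [10.14865693 25.50245339 -1.08049116] [ 4.35897676 -1.49495143 -0.15189885] 0.24529909052307644 [-24.51478851  41.36061308  96.60636023   0.79282353  42.18301873
  43.91195223]
```

View pics/v7.png

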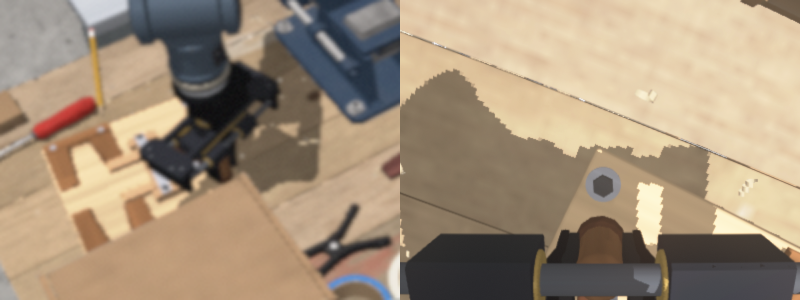

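The blocking matches the stop peg sitting on the line of the lever's zero, so the lever is probably at its open stop already. I'll release, lift, and check the jaw.

send_rows --pt "0 0 0 0 -0.3 0 0.2" --pt "0 0 0 0 -0.35 0 0.6" --pt "0 0 0 0 -0.35 0 0.8" --pt "0 0 0 0 -0.35 0 0.8" --pt "0 0 0 0 -0.35 0 0.8" --pt "0 0 0 0 -0.35 0 0.8" --pt "0 0 0 0 -0.35 -1.2 0.8" --pt "0 0 0 0 -0.35 -2.4 1" --pt "0 0 1 0 -0.35 -3.6 1" --pt "0 0 2 -0.6 0.3 -4.8 1" --pt "0 0 3 -1 1 -6 1" --pt "0 0 4.2 -1.5 1.5 -7 1" --pt "0 0 4.2 -1.5 1.5 -7 1" --pt "0 0 4.2 -1.5 1.5 -7 1" --pt "0 0 4.2 -1.5 1.5 -7 1" --pt "0 0 4.2 -1.5 1.5 -7 1"

```text
time_s: 9.22
position: [0.5334, -0.1978, 0.2514]
tcp_rot: [[1.0, 0.0, -0.003], [0.0, -1.0, 0.002], [-0.003, -0.002, -1.0]]
force: [0.2, -0.2, 0.3]
opening: 0.995
grasp_force: 0.0
```

Run:
```python
from h import *
c=cap('wrist','pics/w2.png'); s=read_state(); print(s['position'],s['tcp_rot'],s['qvel'])
np.save('w2.npy',c,allow_pickle=True)
cv2.imwrite('pics/v8.png',cv2.resize(c['image'][20:260,220:540],None,fx=2.5,fy=2.5,interpolation=2))
```

```text
[ 0.53348755 -0.19760194  0.25125632] [[ 9.99993373e-01  5.49730812e-04 -3.59893908e-03]
 [ 5.58535357e-04 -9.99996853e-01  2.44588030e-03]
 [-3.59758318e-03 -2.44787423e-03 -9.99990533e-01]] [ 0.34657609  0.1958146  -0.27703173  0.00342252 -0.07173808  0.07784434]
```

View pics/v8.png

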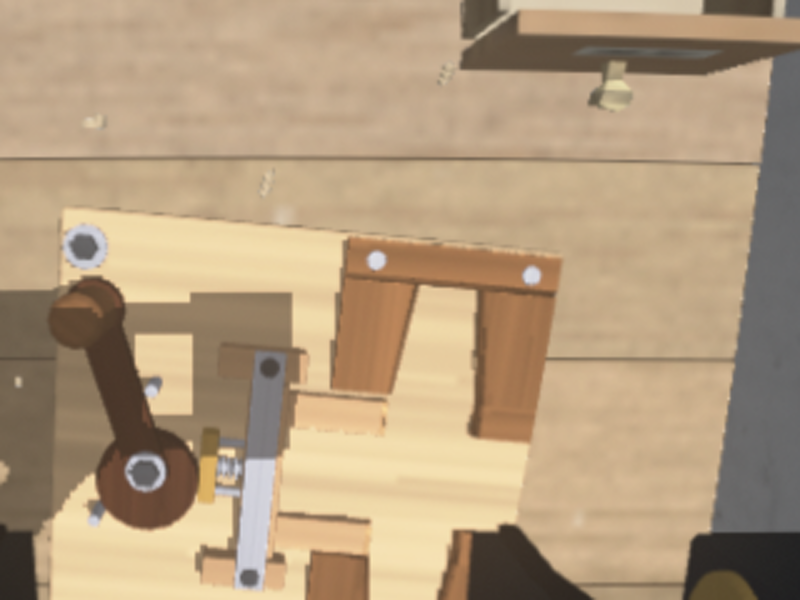

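The picture shows the lever resting against its stop peg at crop (150,385), with the jaw prongs flush with the walls, so it is open. I'll take one view straight over the cavity to fix the nest.

send_rows --pt "0 0 0 -1 1.3 -0.1 1" --pt "0 0 0 -2 2.6 -0.2 1" --pt "0 0 0 -2.45 2.75 -0.3 1" --pt "0 0 0 -2.45 2.75 -0.3 1" --pt "0 0 0 -2.45 2.75 -0.3 1" --pt "0 0 0 -2.45 2.75 -0.3 1"

```text
time_s: 9.77
position: [0.4612, -0.2802, 0.2611]
tcp_rot: [[1.0, 0.0, -0.001], [0.0, -1.0, 0.002], [-0.001, -0.002, -1.0]]
force: [0.6, 0.0, -0.3]
opening: 1.007
grasp_force: 0.0
```

Run:
```python
from h import *
c=cap('wrist'); s=read_state(); print(s['position'],s['qvel'])
np.save('w3.npy',c,allow_pickle=True)
cv2.imwrite('pics/v9.png',cv2.resize(c['image'][40:240,200:440],None,fx=3,fy=3,interpolation=2))
```

```text
[ 0.46149973 -0.2800094   0.26126398] [ 0.5623972  -0.19571296 -0.44571246 -0.02956499  0.00977562 -0.23387017]
```

View pics/v9.png

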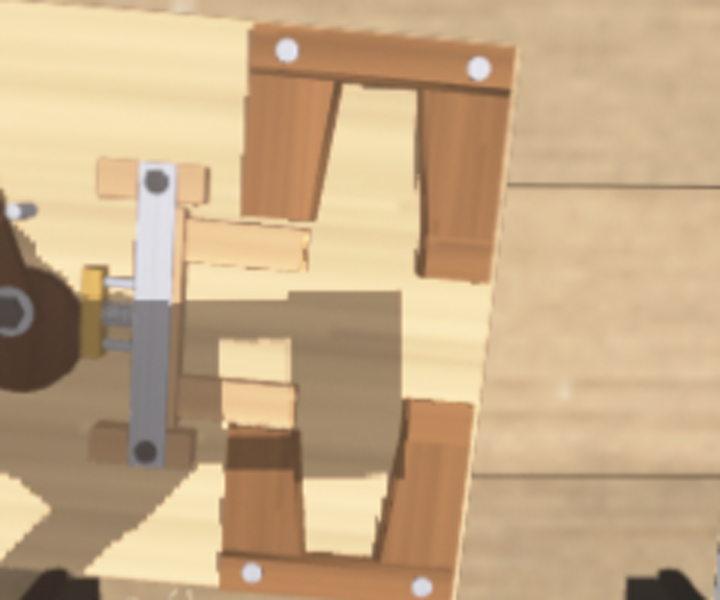

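This view shows the whole cavity. The floor corners are at crop (341,82), (416,90), (304,553) and (378,558), and the gap corners are at (316,219), (420,277), (297,430) and (404,402).

Run:
```python
from h import *
np.set_printoptions(precision=4,suppress=True)
c=np.load('w3.npy',allow_pickle=True).item()
print(c['wc'][:3,3])
f=lambda a:np.array(a)/3+[200-.33,40-.33]
q=ray(c,f([(341,84),(416,91),(304,553),(378,558)]),.012)[:,:2]
print(q,q.mean(0)); d=(q[0]+q[1]-q[2]-q[3])/2; print(np.linalg.norm(d),np.degrees(np.arctan2(d[1],d[0])),np.linalg.norm(q[0]-q[1]),np.linalg.norm(q[2]-q[3]))
g=ray(c,f([(420,277),(404,402)]),.012)[:,:2]; print('fence gap',g,g.mean(0))
o=ray(c,f([(517,47),(453,600)]),.019)[:,:2]; d=o[0]-o[1];print('outer',np.linalg.norm(d),np.degrees(np.arctan2(d[1],d[0])))
s=ray(c,f([(287,50),(479,68),(251,573),(422,587)]),.020)[:,:2]; print('screws',s,s.mean(0)); 
d=(s[0]+s[1]-s[2]-s[3])/2; print(np.linalg.norm(d),np.degrees(np.arctan2(d[1],d[0])))
y=np.array([np.cos(np.radians(-4.7)),np.sin(np.radians(-4.7))]); x=np.array([y[1],-y[0]])
print('gap centre-> nest', g.mean(0)-.020*x)
```

```text
[ 0.5325 -0.2805  0.4232]
[[ 0.5703 -0.2715]
 [ 0.5678 -0.2994]
 [ 0.3861 -0.2552]
 [ 0.3839 -0.2859]] [ 0.477 -0.278]
0.18467823652339965 -4.644913408502806 0.028010985434838466 0.030764041469160733
fence gap [[ 0.4991 -0.3017]
 [ 0.4498 -0.296 ]] [ 0.4744 -0.2989]
outer 0.2154966669751031 -5.012617866750204
screws [[ 0.5814 -0.2522]
 [ 0.5752 -0.3219]
 [ 0.3802 -0.2338]
 [ 0.3742 -0.3039]] [ 0.4777 -0.278 ]
0.2019525465154345 -5.1678409305762685
gap centre-> nest [ 0.4761 -0.2789]
```

send_rows --pt "0 0 0 0 -1.3 -0.3 1" --pt "0 0 0 0 -2.6 -0.3 1" --pt "0 0 0 0 -3.9 -0.3 1" --pt "0 0 -1.4 0 -5.2 -0.3 1" --pt "0 0 -2.8 0.6 -6.4 -0.3 1" --pt "0 0 -4.2 1.2 -7.5 -0.3 1" --pt "0 0 -5.6 2 -8.5 -0.3 1" --pt "0 0 -7 3 -9.3 -0.3 1" --pt "0 0 -8.4 4 -10.1 -0.3 1" --pt "0 0 -9.8 5 -10.8 -0.3 1" --pt "0 0 -11.2 6 -11.2 -0.3 1" --pt "0 0 -12.6 6.6 -11.2 -0.3 1" --pt "0 0 -14 6.6 -11.2 -0.3 1" --pt "0 0 -15.4 6.6 -11.2 -0.3 1" --pt "0 0 -16.8 6.6 -11.2 -0.3 1" --pt "0 0 -18.25 6.6 -11.2 -0.3 1" --pt "0 0 -18.25 6.6 -11.2 -0.3 1" --pt "0 0 -18.25 6.6 -11.2 -0.3 1" --pt "0 0 -18.25 6.6 -11.2 -0.3 1" --pt "0 0 -18.25 6.6 -11.2 -0.3 1"

```text
time_s: 11.48
position: [0.6591, 0.0553, 0.271]
tcp_rot: [[-0.021, 1.0, -0.0], [1.0, 0.021, 0.0], [0.0, -0.0, -1.0]]
force: [0.1, -0.1, -0.3]
opening: 1.001
grasp_force: 0.0
```

Run:
```python
from h import *
np.set_printoptions(precision=4,suppress=True)
c=cap('wrist','pics/w4.png'); s=read_state(); print(s['position'],s['tcp_rot'],s['joint_positions'],s['qvel'])
im=c['image']; np.save('w4.npy',c,allow_pickle=True)
hsv=cv2.cvtColor(im,cv2.COLOR_BGR2HSV)
u=proj(c,[.66,.155,.0095])[0]; print(u, im[int(u[1]),int(u[0])],hsv[int(u[1]),int(u[0])])
m=((im.sum(2,dtype=int)<300)&(hsv[...,1]>80)).astype(np.uint8)
n,l,st,ce=cv2.connectedComponentsWithStats(m)
k=l[int(u[1]),int(u[0])]; print(k,st[k])
cs=max(cv2.findContours((l==k).astype(np.uint8),0,1)[0],key=cv2.contourArea)
P=ray(c,cs.reshape(-1,2),.0095)[:,:2].astype(np.float32); print(cv2.minAreaRect(P),P.min(0),P.max(0))
```

```text
[0.6591 0.0551 0.271 ] [[-0.0206  0.9998 -0.0002]
 [ 0.9998  0.0206  0.0001]
 [ 0.0001 -0.0002 -1.    ]] [-4.8865 30.5438 73.2338  0.004  76.232  -6.0677] [-0.3294 -0.2033  0.0159 -0.0362  0.046  -0.418 ]
[323.2088  77.8638] [44 50 70] [ 7 95 70]
5 [ 310    0   32  155 3975]
((0.662553071975708, 0.15257886052131653), (0.03559132292866707, 0.1722514033317566), 0.768631637096405) [0.6442 0.0663] [0.6806 0.2388]
```

send_rows --pt "0 0 0 -1.2 0 0 1" --pt "0 0 0 -1.2 0 0 1" --pt "0 0 0 -1.2 0 0 1" --pt "0 0 0 -1.2 0 0 1"

```text
time_s: 11.87
position: [0.6599, 0.0186, 0.2712]
tcp_rot: [[-0.02, 1.0, -0.0], [1.0, 0.02, 0.001], [0.001, -0.0, -1.0]]
force: [-0.0, -0.2, 0.3]
opening: 1.002
grasp_force: 0.0
```

Run:
```python
from h import *
np.set_printoptions(precision=4,suppress=True)
c=cap('wrist','pics/w5.png'); s=read_state(); print(s['position'])
im=c['image']; hsv=cv2.cvtColor(im,cv2.COLOR_BGR2HSV)
u=proj(c,[.66,.155,.0095])[0]
m=((im.sum(2,dtype=int)<300)&(hsv[...,1]>80)).astype(np.uint8)
n,l,st,ce=cv2.connectedComponentsWithStats(m)
k=l[int(u[1]),int(u[0])]; print(st[k])
cs=max(cv2.findContours((l==k).astype(np.uint8),0,1)[0],key=cv2.contourArea)
for z in (.0095,0): P=ray(c,cs.reshape(-1,2),z)[:,:2].astype(np.float32); print(cv2.minAreaRect(P),P.min(0),P.max(0))
ys,xs=np.nonzero(l==k); Q=ray(c,np.c_[xs,ys],.0095)[:,:2]; 
Q=Q[abs(Q[:,1]-.155)<.085]; b=np.polyfit(Q[:,1],Q[:,0],1); print('axis',b, np.polyval(b,.155), np.degrees(np.arctan(b[0])))
```

```text
[0.6598 0.019  0.2712]
[ 310    0   32  125 3611]
((0.6631543636322021, 0.13401442766189575), (0.0355520136654377, 0.1365165263414383), 0.7655411958694458) [0.6445 0.0656] [0.6809 0.2025]
((0.663266658782959, 0.13500244915485382), (0.036348745226860046, 0.1395759880542755), 0.7655332088470459) [0.6442 0.0651] [0.6814 0.205 ]
axis [-0.0123  0.6641] 0.6622203011745649 -0.7033469290975668
```

send_rows --pt "0 0 0 1.0 0 0 1" --pt "0 0 0 2.0 0 0 1" --pt "0 0 0 2.0 0 0 1" --pt "0 0 0 2.0 0 0 1" --pt "0 0 0 2.0 0 0 1"

```text
time_s: 12.33
position: [0.6585, 0.0791, 0.2712]
tcp_rot: [[-0.023, 1.0, 0.0], [1.0, 0.023, -0.001], [-0.001, -0.0, -1.0]]
force: [0.3, -1.1, 0.1]
opening: 0.999
grasp_force: 0.0
```

Run:
```python
from h import *
np.set_printoptions(precision=4,suppress=True)
c=cap('wrist','pics/w6.png'); s=read_state(); print(s['position'],s['qvel'])
im=c['image']; hsv=cv2.cvtColor(im,cv2.COLOR_BGR2HSV)
u=proj(c,[.66,.155,.0095])[0]
m=((im.sum(2,dtype=int)<300)&(hsv[...,1]>80)).astype(np.uint8)
n,l,st,ce=cv2.connectedComponentsWithStats(m)
k=l[int(u[1]),int(u[0])]; print(st[k])
cs=max(cv2.findContours((l==k).astype(np.uint8),0,1)[0],key=cv2.contourArea)
P=ray(c,cs.reshape(-1,2),.0095)[:,:2].astype(np.float32); print(cv2.minAreaRect(P),P.min(0),P.max(0))
ys,xs=np.nonzero(l==k); Q=ray(c,np.c_[xs,ys],.0095)[:,:2]; b=np.polyfit(Q[:,1],Q[:,0],1); print('axis',b, np.polyval(b,.155), np.degrees(np.arctan(b[0])))
```

```text
[0.6587 0.0785 0.2712] [-0.9524 -0.0421 -0.085   0.1103 -0.012   0.0598]
[ 310   18   32  156 3535]
((0.6622021198272705, 0.1550619751214981), (0.03569667041301727, 0.1769290566444397), 0.8827558159828186) [0.6438 0.0665] [0.6804 0.2437]
axis [0.025  0.6566] 0.6604808661425602 1.4301219065952937
```

The blank's centre is at (0.662, 0.1555) by the wrist camera. I'll descend with the fingers partly open, because the wooden box is close behind the blank.

send_rows --pt "0 0 0 1.2 0.1 0 0.6" --pt "0 0 0 2.56 0.16 0 0.6" --pt "0 0 0 2.56 0.16 0.6 0.6" --pt "0 0 0 2.56 0.16 1.8 0.6" --pt "0 0 0 2.56 0.16 3 0.6" --pt "0 0 0 2.56 0.16 4.2 0.6" --pt "0 0 0 2.56 0.16 5.4 0.6" --pt "0 0 0 2.56 0.16 6.4 0.6" --pt "0 0 0 2.56 0.16 6.8 0.6" --pt "0 0 0 2.56 0.16 7 0.6" --pt "0 0 0 2.56 0.16 7 0.6"

```text
time_s: 13.3
position: [0.6618, 0.1548, 0.0604]
tcp_rot: [[-0.021, 1.0, -0.001], [1.0, 0.021, -0.0], [-0.0, -0.001, -1.0]]
force: [0.2, -0.3, -0.5]
opening: 0.601
grasp_force: 0.0
```

send_rows --pt "0 0 0 0 0 0.4 0.6" --pt "0 0 0 0 0 0.8 0.6" --pt "0 0 0 0 0 1.1 0.6" --pt "0 0 0 0 0 1.3 0.6"

```text
time_s: 13.63
position: [0.6615, 0.1555, 0.0215]
tcp_rot: [[-0.022, 1.0, -0.0], [1.0, 0.022, -0.0], [-0.0, -0.0, -1.0]]
force: [0.5, 0.6, -0.8]
opening: 0.602
grasp_force: 0.0
```

send_rows --pt "0 0 0 0 0 0.2 0.6" --pt "0 0 0 0 0 0.4 0.6" --pt "0 0 0 0 0 0.57 0.6" --pt "0 0 0 0 0 0.57 0.6"

```text
time_s: 13.97
position: [0.661, 0.1555, 0.0038]
tcp_rot: [[-0.022, 1.0, -0.002], [1.0, 0.022, -0.0], [-0.0, -0.002, -1.0]]
force: [-0.4, -1.1, 0.6]
opening: 0.603
grasp_force: 0.0
```

send_rows --pt "0 0 0 0 0 0 0.2" --pt "0 0 0 0 0 0 0.2" --pt "0 0 0 0 0 0 0.2" --pt "0 0 0 0 0 0 0.2" --pt "0 0 0 0 0 0 0.2" --pt "0 0 0 0 0 0 0.2" --pt "0 0 0 0 0 0 0.2" --pt "0 0 0 0 0 0 0.2" --pt "0 0 0 0 0 -0.4 0.2" --pt "0 0 0 0 0 -1 0.2"

```text
time_s: 14.8
position: [0.6597, 0.1553, 0.0336]
tcp_rot: [[-0.021, 1.0, -0.005], [1.0, 0.021, -0.0], [-0.0, -0.005, -1.0]]
force: [-0.2, 0.3, -0.4]
opening: 0.403
grasp_force: 30.0
```

send_rows --pt "0 0 0 0 0 -1.2 0.2" --pt "0 0 0 0 0 -2.5 0.2" --pt "0 0 0 0 0 -3.8 0.2" --pt "0 0 0 0 0 -5.1 0.2" --pt "0 0 0 0 0 -6.4 0.2" --pt "0 0 0 0 -0.5 -7.5 0.2" --pt "0 0 0 0 -1.5 -7.5 0.2" --pt "0 0 0 -0.5 -2.5 -7.5 0.2" --pt "0 0 1.3 -1.2 -3.5 -7.5 0.2" --pt "0 0 2.6 -2 -4.5 -7.5 0.2" --pt "0 0 3.9 -3 -5.3 -7.5 0.2" --pt "0 0 5.2 -4 -6 -7.5 0.2" --pt "0 0 6.5 -5.2 -6.45 -7.5 0.2" --pt "0 0 7.8 -6.4 -6.45 -7.5 0.2" --pt "0 0 9.1 -7.6 -6.45 -7.5 0.2" --pt "0 0 10.4 -8.8 -6.45 -7.5 0.2" --pt "0 0 11.7 -10 -6.45 -7.5 0.2"

```text
time_s: 16.22
position: [0.474, -0.15, 0.2608]
tcp_rot: [[0.844, 0.536, 0.0], [0.536, -0.844, -0.0], [0.0, 0.0, -1.0]]
force: [1.6, -0.2, -0.6]
opening: 0.402
grasp_force: 30.0
```

Run:
```python
from h import *
s=read_state(); R=s['tcp_rot'];p=s['position']; print(p,R,s['opening'],s['grasp_force'])
t=np.radians(-4.9); d=R.T@(np.array([.4768,-.2782,p[2]])-p)/.03
yaw=np.degrees(np.arctan2(R[1,0],R[0,0])); print(d,'rz',(yaw+4.9)/5)
```

```text
[ 0.47402401 -0.14997874  0.26083846] [[ 8.44304166e-01  5.35864060e-01  4.30483400e-04]
 [ 5.35864155e-01 -8.44304204e-01 -1.38992873e-04]
 [ 2.88977659e-04  3.48032885e-04 -9.99999898e-01]] 0.4022105127609284 29.982902451702103
[-2.21217999e+00  3.65817661e+00  6.33895228e-04] rz 7.460507353095659
```

send_rows --pt "0 0 1.3 -0.5 0.9 0 0.2" --pt "0 0 2.6 -1 1.8 0 0.2" --pt "0 0 3.9 -1.6 2.7 0 0.2" --pt "0 0 5.2 -2.21 3.66 0 0.2" --pt "0 0 6.5 -2.21 3.66 0 0.2" --pt "0 0 7.46 -2.21 3.66 0.8 0.2" --pt "0 0 7.46 -2.21 3.66 1.8 0.2" --pt "0 0 7.46 -2.21 3.66 2.8 0.2" --pt "0 0 7.46 -2.21 3.66 3.8 0.2" --pt "0 0 7.46 -2.21 3.66 4.8 0.2" --pt "0 0 7.46 -2.21 3.66 5.8 0.2" --pt "0 0 7.46 -2.21 3.66 6.3 0.2" --pt "0 0 7.46 -2.21 3.66 6.3 0.2" --pt "0 0 7.46 -2.21 3.66 6.3 0.2" --pt "0 0 7.46 -2.21 3.66 6.3 0.2"

```text
time_s: 17.47
position: [0.4792, -0.2774, 0.0723]
tcp_rot: [[0.997, -0.08, 0.002], [-0.08, -0.997, -0.002], [0.002, 0.001, -1.0]]
force: [-0.5, -0.8, -0.7]
opening: 0.401
grasp_force: 30.0
```

Run:
```python
from h import *
np.set_printoptions(precision=4,suppress=True)
s=read_state(); R=s['tcp_rot'];p=s['position']; print(p,R,s['opening'],s['qvel'],s['force'])
d=R.T@(np.array([.4768,-.2782,p[2]])-p)/.03
yaw=np.degrees(np.arctan2(R[1,0],R[0,0])); print(d,'rz',(yaw+4.9)/5)
c=cap('wrist'); cv2.imwrite('pics/w7.png',c['image'])
# blank far end in tool frame and its sideways centre line
im=c['image']; hsv=cv2.cvtColor(im,cv2.COLOR_BGR2HSV)
z=p[2]+.006
for X in (.05,.07,.085,.089): print(X,proj(c,p+R@[X,0,-.006]))
for v in range(60,240,6):
    r=im[v,260:380].sum(1,dtype=int); i=np.nonzero(r<260)[0]; print(v,(260+i.min(),260+i.max(),len(i)) if len(i) else None,end=' ')
```

```text
[ 0.4792 -0.2774  0.0723] [[ 0.9968 -0.0797  0.0017]
 [-0.0797 -0.9968 -0.0015]
 [ 0.0018  0.0014 -1.    ]] 0.40087973241111463 [-0.0236 -1.0463 -0.3892 -0.0761 -0.169   0.0325] [-0.5476 -0.7629 -0.7323]
[-0.0762  0.0329 -0.0001] rz 0.06624139633729698
0.05 [[320.5944 151.4477]]
0.07 [[320.568  105.4701]]
0.085 [[320.5469  69.2761]]
0.089 [[320.5411  59.3875]]
60 None 66 (np.int64(366), np.int64(372), 7) 72 None 78 (np.int64(292), np.int64(292), 1) 84 (np.int64(291), np.int64(291), 1) 90 (np.int64(291), np.int64(291), 1) 96 (np.int64(290), np.int64(352), 2) 102 (np.int64(289), np.int64(290), 2) 108 (np.int64(289), np.int64(324), 2) 114 (np.int64(288), np.int64(354), 2) 120 (np.int64(288), np.int64(355), 2) 126 (np.int64(287), np.int64(355), 2) 132 (np.int64(286), np.int64(356), 3) 138 (np.int64(286), np.int64(286), 1) 144 (np.int64(285), np.int64(285), 1) 150 (np.int64(285), np.int64(357), 4) 156 (np.int64(358), np.int64(358), 1) 162 (np.int64(284), np.int64(284), 1) 168 None 174 (np.int64(315), np.int64(372), 10) 180 (np.int64(319), np.int64(379), 24) 186 (np.int64(319), np.int64(358), 37) 192 (np.int64(298), np.int64(358), 41) 198 (np.int64(283), np.int64(358), 76) 204 (np.int64(283), np.int64(358), 76) 210 (np.int64(284), np.int64(357), 74) 216 (np.int64(284), np.int64(357), 74) 222 (np.int64(284), np.int64(357), 74) 228 (np.int64(284), np.int64(357), 74) 234 (np.int64(266), np.int64(375), 110)
```

Run:
```python
from h import *
im=cv2.imread('pics/w7.png'); g=im.sum(2,dtype=int)
print([(v,int(g[v,305:336].mean())) for v in range(30,100,2)])
for v in (85,100,115,130): print(v,[int(x) for x in g[v,280:364:2]])
```

```text
[(30, 579), (32, 585), (34, 582), (36, 515), (38, 422), (40, 412), (42, 400), (44, 394), (46, 389), (48, 394), (50, 401), (52, 409), (54, 418), (56, 424), (58, 430), (60, 436), (62, 426), (64, 293), (66, 301), (68, 302), (70, 302), (72, 302), (74, 301), (76, 300), (78, 296), (80, 296), (82, 301), (84, 304), (86, 305), (88, 307), (90, 308), (92, 307), (94, 306), (96, 306), (98, 305)]
85 [275, 279, 280, 277, 275, 272, 282, 322, 326, 336, 334, 328, 322, 321, 318, 310, 301, 295, 290, 290, 296, 300, 287, 261, 277, 331, 346, 337, 329, 341, 346, 341, 347, 356, 351, 322, 366, 391, 386, 401, 406, 399]
100 [271, 276, 277, 276, 272, 251, 335, 331, 331, 342, 343, 339, 337, 331, 308, 304, 308, 301, 287, 280, 284, 285, 265, 260, 310, 335, 340, 334, 332, 333, 343, 351, 356, 358, 347, 334, 305, 352, 389, 404, 405, 399]
115 [271, 277, 279, 277, 252, 335, 318, 328, 328, 319, 309, 317, 323, 311, 331, 310, 312, 287, 276, 257, 267, 268, 264, 274, 316, 319, 325, 336, 338, 338, 338, 334, 326, 331, 338, 333, 329, 239, 359, 405, 402, 399]
130 [271, 273, 277, 268, 313, 330, 319, 308, 314, 321, 311, 325, 322, 292, 303, 316, 313, 300, 296, 280, 271, 269, 289, 280, 317, 313, 321, 320, 327, 324, 325, 338, 338, 335, 338, 348, 355, 331, 253, 401, 402, 404]
```

Run:
```python
from h import *
np.set_printoptions(precision=4,suppress=True)
N=np.array([.4768,-.2782]);t=np.radians(-4.9); y=np.array([np.cos(t),np.sin(t)]); x=np.array([y[1],-y[0]])
c3=np.load('w3.npy',allow_pickle=True).item()
g3=c3['image'].sum(2,dtype=int); 
print([(v,int(g3[v,326:334].mean())) for v in range(44,74)])
def loc(P): d=P[0,:2]-N; return np.array([d@x,d@y])*1000
c=cap('wrist'); print('far bar outer now',loc(ray(c,[320,36],.019)),'blank end in tool', (read_state()['tcp_rot'].T@(ray(c,[320,63.5],.0723+.0057)[0]-read_state()['position'])))
for v in (49,50,51,52,53,54,66,67,68,69,70): print(v,loc(ray(c3,[330,v],.019)))
```

```text
[(44, 522), (45, 531), (46, 541), (47, 550), (48, 552), (49, 545), (50, 524), (51, 465), (52, 407), (53, 387), (54, 379), (55, 373), (56, 372), (57, 375), (58, 382), (59, 390), (60, 396), (61, 402), (62, 406), (63, 412), (64, 416), (65, 394), (66, 317), (67, 303), (68, 294), (69, 400), (70, 587), (71, 606), (72, 609), (73, 615)]
far bar outer now [ -1.7259 111.3993] blank end in tool [ 0.0874 -0.0003 -0.0049]
49 [  2.02   112.8512]
50 [  2.1134 111.8235]
51 [  2.2069 110.7949]
52 [  2.3004 109.7654]
53 [  2.3941 108.7348]
54 [  2.4878 107.7033]
66 [ 3.6211 95.2471]
67 [ 3.7162 94.2025]
68 [ 3.8114 93.1567]
69 [ 3.9068 92.1099]
70 [ 4.0022 91.0621]
```

send_rows --pt "0 0 0.07 -0.03 0.03 0.4 0.2" --pt "0 0 0.07 -0.03 0.03 0.9 0.2" --pt "0 0 0.07 -0.03 0.03 1.3 0.2" --pt "0 0 0.07 -0.03 0.03 1.5 0.2" --pt "0 0 0.07 -0.03 0.03 1.6 0.2" --pt "0 0 0.07 -0.03 0.03 1.7 0.2" --pt "0 0 0.07 -0.03 0.03 1.78 0.2" --pt "0 0 0.07 -0.03 0.03 1.85 0.2" --pt "0 0 0.07 -0.03 0.03 1.9 0.2" --pt "0 0 0.07 -0.03 0.03 1.92 0.2" --pt "0 0 0.07 -0.03 0.03 1.92 0.2"

```text
time_s: 18.48
position: [0.4778, -0.2779, 0.0173]
tcp_rot: [[0.996, -0.085, 0.001], [-0.085, -0.996, -0.001], [0.001, 0.001, -1.0]]
force: [-3.9, 3.5, 25.2]
opening: 0.403
grasp_force: 30.2
```

send_rows --pt "0 0 0 -0.02 -0.02 -0.08 0.2" --pt "0 0 0 -0.04 -0.03 -0.08 0.2" --pt "0 0 0 -0.04 -0.03 -0.05 0.2" --pt "0 0 0 -0.04 -0.03 0 0.2" --pt "0 0 0 -0.04 -0.03 0 0.2"

```text
time_s: 18.9
position: [0.4773, -0.2773, 0.0172]
tcp_rot: [[0.996, -0.085, 0.002], [-0.085, -0.996, -0.002], [0.003, 0.002, -1.0]]
force: [-4.5, 2.8, 28.1]
opening: 0.4
grasp_force: 30.2
```

send_rows --pt "0 0 0 0 0 -0.07 0.3" --pt "0 0 0 0 0 -0.07 0.8" --pt "0 0 0 0 0 -0.07 0.8" --pt "0 0 0 0 0 -0.07 0.8" --pt "0 0 0 0 0 -0.07 0.8" --pt "0 0 0 0 0 -0.07 0.8" --pt "0 0 0 0 0 -1 0.8" --pt "0 0 0 0 0 -2.3 0.8" --pt "0 0 0 0 0 -3.6 0.8" --pt "0 0 0 0 0 -4.9 0.8" --pt "0 0 0 -0.5 0 -6.2 0.8" --pt "0 0 0 -0.6 0 -7.5 0.8" --pt "0 0 0 -0.6 0 -8 1" --pt "0 0 0 -0.6 0 -8 1" --pt "0 0 0 -0.6 0 -8 1" --pt "0 0 0 -0.6 0 -8 1"

```text
time_s: 20.23
position: [0.4576, -0.2743, 0.252]
tcp_rot: [[0.996, -0.086, -0.002], [-0.086, -0.996, 0.002], [-0.002, -0.002, -1.0]]
force: [0.1, 0.5, -0.3]
opening: 0.973
grasp_force: 0.0
```

Run:
```python
from h import *
c=cap('wrist'); s=read_state(); print(s['position'],s['time_s'])
np.save('w8.npy',c,allow_pickle=True); u=proj(c,[.477,-.278,.02])[0]; print(u)
cv2.imwrite('pics/v10.png',cv2.resize(c['image'][40:240,200:440],None,fx=3,fy=3,interpolation=2))
```

```text
[ 0.45744782 -0.27417775  0.25152878] 20.2833
[322.8094458  149.25563761]
```

View pics/v10.png

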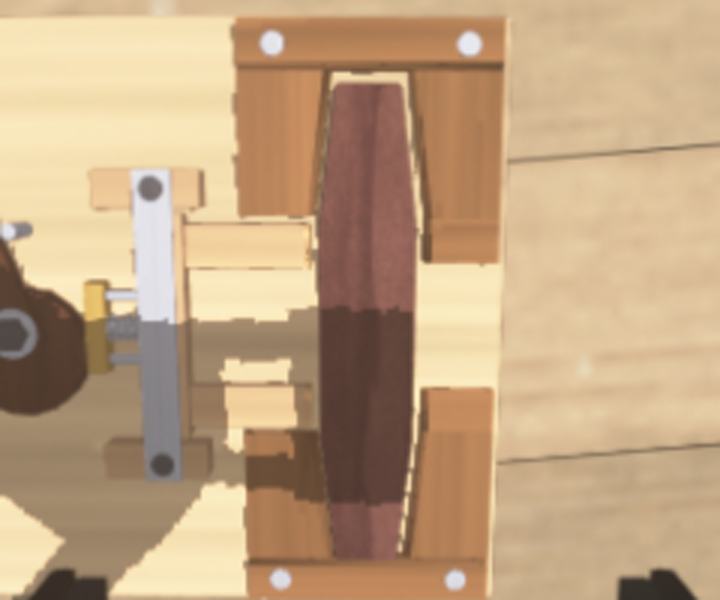

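The blank lies in the cavity with a clear gap at the far end, from crop row 72 to 83, and none visible at the near end (row 558). I'll compute whether it is seated or riding on the near chamfer.

Run:
```python
from h import *
np.set_printoptions(precision=2,suppress=True)
c=np.load('w8.npy',allow_pickle=True).item(); g=c['image'].sum(2,dtype=int)
print([(v,int(g[v,318:328].mean())) for v in list(range(58,74))+list(range(218,236))])
R=c['wc'][:3,:3]
t=np.radians(-4.9); y=np.array([np.cos(t),np.sin(t)]); x=np.array([y[1],-y[0]]); N=np.array([.4768,-.2782])
L=lambda p,z:(lambda d:np.array([d@x,d@y])*1000)(ray(c,p,z)[0,:2]-N)
f=lambda a:np.array(a)/3+[200-.33,40-.33]
print('far floor',L(f((370,73)),.012),'far blank top',[L(f((370,83)),z) for z in (.0215,.0235)],'near blank top/bar',[L(f((366,558)),z) for z in (.0215,.0245,.019,.012)])
print('far bar inner top',L(f((370,66)),.019),'outer',L(f((370,17)),.019),'near outer',L(f((366,597)),.019))
print('blank sides mid', [L(f(p),.0215) for p in ((318,300),(416,300),(319,400),(413,400))])
```

```text
[(58, 420), (59, 418), (60, 358), (61, 316), (62, 294), (63, 285), (64, 461), (65, 605), (66, 601), (67, 471), (68, 314), (69, 291), (70, 292), (71, 292), (72, 293), (73, 290), (218, 294), (219, 294), (220, 293), (221, 294), (222, 293), (223, 290), (224, 287), (225, 287), (226, 303), (227, 330), (228, 347), (229, 383), (230, 393), (231, 405), (232, 416), (233, 420), (234, 418), (235, 420)]
far floor [-0.02 92.21] far blank top [array([-0.06, 87.87]), array([-0.07, 87.68])] near blank top/bar [array([ -1.52, -90.46]), array([ -1.52, -89.37]), array([ -1.51, -91.37]), array([ -1.51, -93.91])]
far bar inner top [-0.05 93.89] outer [ -0.06 110.42] near outer [  -1.52 -108.06]
blank sides mid [array([-19.33,  11.1 ]), array([17.07, 11.08]), array([-19.38, -26.73]), array([ 16.37, -26.75])]
```

The blank sits about 2.2 mm towards the near end and may be riding on the chamfer. I'll regrip, lift it 6 mm, shift it 2 mm along the cavity and set it down again.

send_rows --pt "0 0 0 0.6 0 1.2 0.8" --pt "0 0 0 0.6 0 2.5 0.8" --pt "0 0 0 0.6 0 3.8 0.8" --pt "0 0 0 0.6 0 5.1 0.8" --pt "0 0 0 0.6 0 6.4 0.8" --pt "0 0 0 0.6 0 7.2 0.8" --pt "0 0 0 0.6 0 7.6 0.8" --pt "0 0 0 0.6 0 7.82 0.8" --pt "0 0 0 0.6 0 7.82 0.8" --pt "0 0 0 0.6 0 7.82 0.2" --pt "0 0 0 0.6 0 7.82 0.2" --pt "0 0 0 0.6 0 7.82 0.2" --pt "0 0 0 0.6 0 7.82 0.2" --pt "0 0 0 0.6 0 7.82 0.2" --pt "0 0 0 0.6 0 7.82 0.2" --pt "0 0 0 0.6 0 7.82 0.2" --pt "0 0 0 0.6 0 7.82 0.2" --pt "0 0 0 0.6 0 7.82 0.2" --pt "0 0 0 0.6 0 7.82 0.2"

```text
time_s: 21.87
position: [0.4766, -0.2768, 0.0194]
tcp_rot: [[0.996, -0.086, 0.001], [-0.086, -0.996, -0.001], [0.001, 0.001, -1.0]]
force: [-0.3, 0.2, 6.1]
opening: 0.394
grasp_force: 30.0
```

send_rows --pt "0 0 0 0 0 -0.1 0.2" --pt "0 0 0 0 0 -0.2 0.2" --pt "0 0 0 0.07 0.03 -0.2 0.2" --pt "0 0 0 0.07 0.03 -0.2 0.2" --pt "0 0 0 0.07 0.03 -0.2 0.2" --pt "0 0 0 0.07 0.03 -0.12 0.2" --pt "0 0 0 0.07 0.03 -0.05 0.2" --pt "0 0 0 0.07 0.03 0 0.2" --pt "0 0 0 0.07 0.03 0.02 0.2" --pt "0 0 0 0.07 0.03 0.04 0.2" --pt "0 0 0 0.07 0.03 0.04 0.2"

```text
time_s: 22.78
position: [0.4782, -0.2775, 0.0193]
tcp_rot: [[0.996, -0.086, -0.0], [-0.086, -0.996, -0.0], [-0.0, 0.0, -1.0]]
force: [-1.9, 1.6, 15.2]
opening: 0.388
grasp_force: 30.1
```

send_rows --pt "0 0 0 0 0 -0.03 0.3" --pt "0 0 0 0 0 -0.03 0.8" --pt "0 0 0 0 0 -0.03 0.8" --pt "0 0 0 0 0 -0.03 0.8" --pt "0 0 0 0 0 -0.03 0.8" --pt "0 0 0 0 0 -0.03 0.8" --pt "0 0 0 0 0 -1 0.8" --pt "0 0 0 0 0 -2.3 0.8" --pt "0 0 0 0 0 -3.6 0.8" --pt "0 0 0 0 0 -4.9 0.8" --pt "0 0 0 -0.5 0 -6.2 0.8" --pt "0 0 0 -0.6 0 -7.5 0.8" --pt "0 0 0 -0.6 0 -7.8 1" --pt "0 0 0 -0.6 0 -7.8 1" --pt "0 0 0 -0.6 0 -7.8 1" --pt "0 0 0 -0.6 0 -7.8 1"

```text
time_s: 24.12
position: [0.4594, -0.2752, 0.2496]
tcp_rot: [[0.996, -0.086, -0.003], [-0.086, -0.996, 0.003], [-0.003, -0.003, -1.0]]
force: [0.0, 0.4, -0.2]
opening: 0.97
grasp_force: 0.0
```

```bash
cat > m.py <<'E'
from h import *
np.set_printoptions(precision=2,suppress=True)
c=cap('wrist'); print(read_state()['position'],read_state()['time_s']); im=c['image']; g=im.sum(2,dtype=int)
t=np.radians(-4.9); y=np.array([np.cos(t),np.sin(t)]); x=np.array([y[1],-y[0]]); N=np.array([.4768,-.2782])
L=lambda p,z:(lambda d:np.array([d@x,d@y])*1000)(ray(c,p,z)[0,:2]-N)
def W(lx,ly,z): return np.r_[N+x*lx/1000+y*ly/1000,z]
# profile along the centre line of the cavity, sampled on plane z=.0215
for nm,rng in(('far',np.arange(80,100,1.)),('near',np.arange(-98,-80,1.))):
    print(nm,[(int(v),int(np.mean([g[tuple(np.round(proj(c,W(a,v,.0215))[0]).astype(int)[::-1])] for a in(-6,-3,0,3,6)]))) for v in rng])
for v in (-60,-20,0,20,60):
    s=[(int(a),int(g[tuple(np.round(proj(c,W(a,v,.0215))[0]).astype(int)[::-1])])) for a in np.arange(-26,27,1.)]
    print(v,[k for k in s if k[0]<-12],[k for k in s if k[0]>11])
E
python3 m.py
```

```text
[ 0.46 -0.28  0.25] 24.1667
far [(80, 303), (81, 300), (82, 296), (83, 293), (84, 294), (85, 296), (86, 297), (87, 298), (88, 297), (89, 312), (90, 430), (91, 540), (92, 361), (93, 285), (94, 308), (95, 318), (96, 394), (97, 421), (98, 418), (99, 412)]
near [(-98, 415), (-97, 403), (-96, 391), (-95, 380), (-94, 380), (-93, 346), (-92, 330), (-91, 321), (-90, 297), (-89, 297), (-88, 288), (-87, 289), (-86, 289), (-85, 290), (-84, 290), (-83, 293), (-82, 294), (-81, 295)]
-60 [(-26, 227), (-25, 229), (-24, 235), (-23, 235), (-22, 234), (-21, 234), (-20, 225), (-19, 229), (-18, 246), (-17, 275), (-16, 213), (-15, 198), (-14, 198), (-13, 194)] [(12, 219), (13, 242), (14, 342), (15, 342), (16, 356), (17, 265), (18, 305), (19, 334), (20, 392), (21, 403), (22, 403), (23, 403), (24, 398), (25, 393), (26, 388)]
-20 [(-26, 349), (-25, 349), (-24, 335), (-23, 338), (-22, 367), (-21, 405), (-20, 391), (-19, 253), (-18, 211), (-17, 211), (-16, 205), (-15, 202), (-14, 199), (-13, 201)] [(12, 223), (13, 222), (14, 222), (15, 238), (16, 396), (17, 663), (18, 663), (19, 678), (20, 675), (21, 674), (2
[... 365 characters left out ...]
), (25, 632), (26, 633)]
20 [(-26, 664), (-25, 664), (-24, 664), (-23, 663), (-22, 650), (-21, 650), (-20, 464), (-19, 364), (-18, 292), (-17, 292), (-16, 291), (-15, 292), (-14, 300), (-13, 294)] [(12, 332), (13, 325), (14, 318), (15, 315), (16, 352), (17, 513), (18, 653), (19, 663), (20, 665), (21, 663), (22, 663), (23, 663), (24, 663), (25, 665), (26, 665)]
60 [(-26, 433), (-25, 435), (-24, 443), (-23, 446), (-22, 440), (-21, 403), (-20, 354), (-19, 330), (-18, 322), (-17, 323), (-16, 305), (-15, 313), (-14, 311), (-13, 311)] [(12, 335), (13, 346), (14, 390), (15, 467), (16, 467), (17, 514), (18, 322), (19, 288), (20, 283), (21, 371), (22, 389), (23, 389), (24, 392), (25, 396), (26, 399)]
```

Run:
```python
from h import *
c=np.load('w2.npy',allow_pickle=True).item()
f=lambda a:np.array(a)/2.5+[220-.3,20-.3]
print('handle top',ray(c,f((79,319)),.077),'base end',ray(c,f((95,305)),.037),'bolt',ray(c,f((146,471)),.038))
```

```text
handle top [[ 0.56247775 -0.13055402  0.077     ]] base end [[ 0.56339834 -0.12971087  0.037     ]] bolt [[ 0.489262   -0.14942671  0.038     ]]
```

send_rows --pt "0 0 0 0.7 -1.2 0 0.7" --pt "0 0 -1 1.4 -2.4 0 0.7" --pt "0 0 -2 2.1 -3.6 0 0.7" --pt "0 0 -3 2.7 -4.6 0 0.7" --pt "0 0 -3.8 2.99 -5.08 0 0.7" --pt "0 0 -3.8 2.99 -5.08 0.5 0.7" --pt "0 0 -3.8 2.99 -5.08 1.5 0.7" --pt "0 0 -3.8 2.99 -5.08 2.5 0.7" --pt "0 0 -3.8 2.99 -5.08 3.5 0.7" --pt "0 0 -3.8 2.99 -5.08 4 0.7" --pt "0 0 -3.8 2.99 -5.08 4 0.7" --pt "0 0 -3.8 2.99 -5.08 4 0.7"

```text
time_s: 25.17
position: [0.5614, -0.1313, 0.1292]
tcp_rot: [[0.97, 0.243, -0.005], [0.243, -0.97, 0.002], [-0.004, -0.003, -1.0]]
force: [-1.2, -0.3, -0.4]
opening: 0.698
grasp_force: 0.0
```

send_rows --pt "0 0 0 0.03 -0.02 0.8 0.7" --pt "0 0 0 0.03 -0.02 1.6 0.7" --pt "0 0 0 0.03 -0.02 2.4 0.7" --pt "0 0 0 0.03 -0.02 2.86 0.7" --pt "0 0 0 0.03 -0.02 2.86 0.7" --pt "0 0 0 0.03 -0.02 2.86 0" --pt "0 0 0 0.03 -0.02 2.86 0" --pt "0 0 0 0.03 -0.02 2.86 0" --pt "0 0 0 0.03 -0.02 2.86 0" --pt "0 0 0 0.03 -0.02 2.86 0" --pt "0 0 0 0.03 -0.02 2.86 0" --pt "0 0 0 0.03 -0.02 2.86 0" --pt "0 0 0 0.03 -0.02 2.86 0" --pt "0 0 0 0.03 -0.02 2.86 0" --pt "0 0 0 0.03 -0.02 2.86 0" --pt "0 0 0 0.03 -0.02 2.86 0"

```text
time_s: 26.5
position: [0.5635, -0.1299, 0.0463]
tcp_rot: [[0.97, 0.243, -0.0], [0.243, -0.97, 0.002], [0.0, -0.002, -1.0]]
force: [-0.1, 5.6, 4.7]
opening: 0.244
grasp_force: 30.0
```

send_rows --pt "0 0 -1 -0.01 -0.22 0 0" --pt "0 0 -2 -0.04 -0.44 0 0" --pt "0 0 -3 -0.09 -0.65 0 0" --pt "0 0 -4 -0.15 -0.86 0 0" --pt "0 0 -5 -0.24 -1.06 0 0" --pt "0 0 -6 -0.34 -1.26 0 0" --pt "0 0 -7 -0.46 -1.45 0 0" --pt "0 0 -8 -0.59 -1.62 0 0" --pt "0 0 -9 -0.74 -1.78 0 0" --pt "0 0 -10 -0.9 -1.93 0 0" --pt "0 0 -11 -1.07 -2.06 0 0" --pt "0 0 -12 -1.26 -2.18 0 0" --pt "0 0 -12 -1.26 -2.18 0 0"

```text
time_s: 27.58
position: [0.5095, -0.0755, 0.0463]
tcp_rot: [[0.272, 0.962, -0.002], [0.962, -0.272, 0.002], [0.001, -0.002, -1.0]]
force: [-0.4, 5.3, 5.4]
opening: 0.25
grasp_force: 30.0
```

Run:
```python
from h import *
s=read_state(); R=s['tcp_rot'];p=s['position']
d=p[:2]-[.4893,-.1494]; print(p,np.hypot(*d),np.degrees(np.arctan2(d[1],d[0])),np.degrees(np.arctan2(R[1,0],R[0,0])),s['force'],s['opening'],s['joint_positions'])
```

```text
[ 0.50954435 -0.07552681  0.04626249] 0.0765968790458283 74.67479954275467 74.18969856607961 [-0.37544648  5.33149949  5.37319064] 0.24958413775509058 [-2.09117666e+01  3.83433467e+01  1.05528578e+02  1.01404114e-01
  3.62452751e+01 -5.18337638e+00]
```

send_rows --pt "0 0 -1 -0.01 -0.22 0 0" --pt "0 0 -2 -0.04 -0.44 0 0" --pt "0 0 -3 -0.09 -0.65 0 0" --pt "0 0 -4 -0.15 -0.86 0 0" --pt "0 0 -5 -0.24 -1.06 0 0" --pt "0 0 -6 -0.34 -1.26 0 0" --pt "0 0 -7 -0.46 -1.45 0 0" --pt "0 0 -8 -0.59 -1.62 0 0" --pt "0 0 -8.6 -0.68 -1.72 0 0" --pt "0 0 -8.6 -0.68 -1.72 0 0" --pt "0 0 -8.6 -0.68 -1.72 0 0"

```text
time_s: 28.5
position: [0.4568, -0.0807, 0.0463]
tcp_rot: [[-0.452, 0.892, 0.002], [0.892, 0.452, 0.002], [0.001, 0.003, -1.0]]
force: [5.1, 13.1, 3.6]
opening: 0.243
grasp_force: 30.0
```

Run:
```python
from h import *
s=read_state(); R=s['tcp_rot'];p=s['position']
d=p[:2]-[.4893,-.1494]; print(p,np.hypot(*d),np.degrees(np.arctan2(d[1],d[0])),np.degrees(np.arctan2(R[1,0],R[0,0])),s['force'],s['opening'])
```

```text
[ 0.45680454 -0.08073357  0.04626283] 0.07596731265534694 115.32521942649977 116.90333822427094 [ 5.06013297 13.14080142  3.57693188] 0.2427250047328043
```

The lever has turned about 101°, to its closed stop. I'll release, lift and check.

send_rows --pt "0 0 0.2 0 0.06 0 0.15" --pt "0 0 0.2 0 0.06 0 0.6" --pt "0 0 0.2 0 0.06 0 0.6" --pt "0 0 0.2 0 0.06 0 0.6" --pt "0 0 0.2 0 0.06 0 0.6" --pt "0 0 0.2 0 0.06 -1 0.6" --pt "0 0 0.2 0 0.06 -2.2 0.6" --pt "0 0 0.2 0 0.06 -3.4 0.6" --pt "0 0 0.2 0 0.06 -4.6 0.6" --pt "0 0 1.5 0 0.06 -5.8 0.7" --pt "0 0 3 -0.6 0.06 -6.6 0.8" --pt "0 0 4.5 -1.2 0 -6.8 1" --pt "0 0 6 -2 -0.5 -6.8 1" --pt "0 0 7.5 -3 -0.5 -6.8 1" --pt "0 0 9 -4 -0.5 -6.8 1" --pt "0 0 10.5 -5 -0.5 -6.8 1" --pt "0 0 12 -6 -0.5 -6.8 1" --pt "0 0 13.5 -6.5 -0.5 -6.8 1" --pt "0 0 15 -6.5 -0.5 -6.8 1" --pt "0 0 16.5 -6.5 -0.5 -6.8 1"

```text
time_s: 30.17
position: [0.5311, -0.2646, 0.2491]
tcp_rot: [[0.793, 0.609, -0.001], [0.609, -0.793, -0.0], [-0.001, -0.0, -1.0]]
force: [-0.2, 0.6, 0.5]
opening: 1.001
grasp_force: 0.0
```

Run:
```python
from h import *
s=read_state();R=s['tcp_rot'];p=s['position'];print(p,np.degrees(np.arctan2(R[1,0],R[0,0])),s['force'])
print(R.T@(np.array([.4594,-.2752,.25])-p)/.03,(np.degrees(np.arctan2(R[1,0],R[0,0]))+4.9)/5)
```

```text
[ 0.53109681 -0.26460631  0.24907826] 37.492256759564 [-0.23750248  0.62544039  0.53424253]
[-2.11117462 -1.17445086 -0.02896347] 8.478451351912799
```

send_rows --pt "0 0 1.4 -0.7 -0.4 0 1" --pt "0 0 2.8 -1.4 -0.8 0 1" --pt "0 0 4.2 -2.11 -1.17 0 1" --pt "0 0 5.6 -2.11 -1.17 0 1" --pt "0 0 7 -2.11 -1.17 0 1" --pt "0 0 8.3 -2.11 -1.17 0 1" --pt "0 0 8.3 -2.11 -1.17 0 1" --pt "0 0 8.3 -2.11 -1.17 0 1"

```text
time_s: 30.83
position: [0.4593, -0.2743, 0.2497]
tcp_rot: [[0.998, -0.059, -0.0], [-0.059, -0.998, 0.0], [-0.0, -0.0, -1.0]]
force: [-0.1, 0.1, -0.2]
opening: 1.001
grasp_force: 0.0
```

```bash
python3 m.py
python3 - <<'E'
from h import *
c=cap('top'); im=c['image']
# handle: predicted closed vs start position in the top view
print(proj(c,[[.457,-.0807,.06],[.497,-.0745,.06]]))
g=im.sum(2,dtype=int); 
for v in range(226,262,3): print(v,[int(q) for q in g[v,366:412:3]])
E
```

```text
[ 0.46 -0.27  0.25] 30.8833
far [(80, 302), (81, 299), (82, 296), (83, 294), (84, 296), (85, 296), (86, 296), (87, 296), (88, 296), (89, 346), (90, 564), (91, 458), (92, 291), (93, 292), (94, 307), (95, 331), (96, 403), (97, 417), (98, 413), (99, 407)]
near [(-98, 406), (-97, 395), (-96, 390), (-95, 383), (-94, 364), (-93, 331), (-92, 326), (-91, 321), (-90, 299), (-89, 281), (-88, 275), (-87, 275), (-86, 275), (-85, 277), (-84, 280), (-83, 280), (-82, 281), (-81, 281)]
-60 [(-26, 278), (-25, 231), (-24, 228), (-23, 231), (-22, 230), (-21, 222), (-20, 226), (-19, 226), (-18, 243), (-17, 348), (-16, 405), (-15, 380), (-14, 239), (-13, 196)] [(12, 213), (13, 213), (14, 213), (15, 213), (16, 223), (17, 223), (18, 288), (19, 321), (20, 377), (21, 397), (22, 400), (23, 395), (24, 395), (25, 390), (26, 383)]
-20 [(-26, 343), (-25, 345), (-24, 342), (-23, 342), (-22, 342), (-21, 345), (-20, 343), (-19, 332), (-18, 326), (-17, 290), (-16, 219), (-15, 219), (-14, 205), (-13, 200)] [(12, 219), (13, 219), (14, 222), (15, 226), (16, 243), (17, 326), (18, 362), (19, 519), (20, 519), (21, 662), (2
[... 1430 characters left out ...]
9, 281, 158, 116, 209, 142, 132]
238 [392, 384, 376, 375, 374, 367, 243, 247, 258, 233, 181, 100, 180, 136, 175, 82]
241 [382, 377, 372, 375, 377, 259, 223, 256, 180, 97, 95, 103, 95, 161, 128, 68]
244 [364, 363, 351, 333, 245, 204, 151, 83, 96, 99, 99, 194, 180, 99, 76, 120]
247 [376, 352, 220, 199, 116, 163, 186, 95, 113, 190, 263, 254, 267, 263, 252, 268]
250 [382, 310, 207, 166, 117, 227, 167, 199, 266, 279, 280, 271, 282, 265, 270, 273]
253 [382, 262, 212, 220, 122, 140, 162, 239, 268, 261, 265, 269, 271, 269, 271, 274]
256 [272, 211, 213, 219, 299, 375, 280, 286, 259, 262, 259, 251, 260, 257, 262, 259]
259 [214, 210, 212, 251, 373, 379, 263, 278, 263, 260, 255, 263, 259, 257, 257, 251]
```

```bash
python3 -c "
from rig import bot
print(bot.hand_in())"
```

```text
the job is handed in; nothing more can be done
None
```

I clamped the rosewood blank flat in the jig cavity with the lever at its closed stop, and handed the job in at about 31 s; the last images show it within about 1.5 mm of centre and pressed on the fence, but the hand-in returned no verdict and I did not measure the jaw's force.

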